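Raise the splash guard of the piston's tray

TASK

The piston is about to be sprayed clean. Raise the folding splash guard of the tray that holds the piston until it stands upright, square to the tray's floor, and let go of it. Leave the piston where it lies, and leave the guard of the other tray as it is.

Things in the scene. Friction and masses are not known exactly. Their poses are not given: they have to be found in the camera images.
- piston_tray: shallow dark steel tray that holds the piston, 140 x 146 x 24 mm (walls, floor 4 mm), fixed; a twin tray beside it holds a black rubber intake boot; which is on the left varies. Origin: centre of the underside, on the table; x points roughly away from the robot, to the hinged side, y along the hinge, z up. Hinge line of its splash guard: along y at x = +73 mm, z = 28 mm
- piston_guard (a joint): angle (rad) of the piston tray's splash guard, an aluminium panel 130 mm wide, 3 mm thick: 0 = level, pointing away from the tray along its +x; pi/2 = upright, with no stop or detent there; more = leaning over the tray, up to 2.1. Starts leaning back at 0.45 to 1.0. The hinge is stiff: it stays where it is left, and 2 to 4 N at the handle bar moves it
- piston_bar (a point): middle of the handle bar of that guard: a U of 10 mm round steel bar standing out from the panel's free edge, in the panel's plane. Its straight part runs parallel to the hinge, 125 mm from the hinge line (centre to centre), 88 mm long between its legs, with 34 mm clear between bar and panel edge
- piston: light metal piston, 64 x 72 mm and 50 mm tall, standing loose in its tray; origin at the centre of its underside, z up
- boot_bar (a point): middle of the handle bar on the splash guard of the other tray (the one with the black intake boot); the two trays and guards are alike. This guard is to stay as it is

How it is judged:
At the end, for the whole second after the job is handed in: the splash guard of the piston's tray stands upright within 11 degrees and at rest, let go of; the piston is within 20 mm of where it stood, and the handle bar of the other tray's guard within 15 mm of where it was (value of joint piston_guard between 1.38 and 1.76 rad and velocity of joint piston_guard between -0.05 and 0.05 rad/s and distance of piston from where it was at the start of the episode below 0.02 m and distance of boot_bar from where it was at the start of the episode below 0.015 m); the robot touches nothing.
It fails at once if the piston is pushed more than 20 mm or taken away (distance of piston from where it was at the start of the episode above 0.02 m).
It fails at once if the guard of the other tray is moved (bar by more than 15 mm) (distance of boot_bar from where it was at the start of the episode above 0.015 m).
It also fails if it takes over 32 s, if anything falls off the work surface, if the arm or the gripper's body presses on something with over 40 N, if the wrist force passes 120 N, or if a joint passes its speed limit or range.

ROBOT

A 6-joint arm with a two-finger parallel gripper is mounted at the origin on a cart in front of the work surface, level with it; the furniture and walls round the work are solid. World frame = base frame: x ahead of the robot, y to its left, z up, the work surface at z = 0. Lengths are in m, angles in rad, forces in N, time in s.
With the tool pointing down it reaches from about 0.275 to 0.875 m from the base axis. Payload 12.5 kg.
Tool frame: the origin (TCP) lies on the centre line of the jaws, within the pads' length; the fingertips stand 25 mm ahead of it and the grasp point (between the pads) lies 6 mm ahead of it; z points along the fingers, y is the direction in which the jaws open and shut (so a half turn about z gives the same grasp; the last joint's range is limited). The gripper opens to 85 mm and grips with 20 to 120 N. Pads are 22 mm wide; open, the fingers measure 114 mm over their backs; the gripper's body (76 mm by 85 mm) begins 54 mm behind the grasp point. The pads swing forward as they close: fully open they stand 13 mm farther back than shut.
Start: joints at [-1.403, 0.351, 1.652, -0, 1.139, -0.085], TCP at [0.138, -0.532, 0.222] pointing down, gripper open.
Joint ranges: [-2.75, 2.75], [-0.79, 2.1], [0.01, 2.65], [-1.57, 4.71], [0.07, 3.14], [-2.87, 2.87]. Speed limits (rad/s): [2.22, 2.22, 2.79, 3.14, 3.14, 3.14].

INTERFACE

Orientations are given as a 3x3 rotation matrix whose columns are the frame's x, y, z axes.
In Python, from plant import r, vision gives the robot as it stands.
- The arm moves only by the tool arm_command, never from a script. Its arguments are lists of equal length, an entry for each row: "linear": the shift along the world's x, y, z in cm, a list of three; "twist": the turn, a rotation vector about the world's x, y, z in rad, a list of three; "claw": the opening in per cent of the stroke, from 0 (shut) to 100 (fully open). A call has 1 to 20 rows; each row shifts and turns the commanded pose from where the row before left it; what a row does not reach is not made up. A row lasts 1/10 s, in which the tool goes at most 50 mm and 8.59 degrees, less where a joint would pass 70% of its speed; a pose out of reach is approached as far as the arm can. A call with a gripper value outside its range is refused whole. The fingers move at their own pace and stop on an object; "force" is the grip in N (left out, the last holds). Time passes only in rows, so rows that do not move let the fingers close. It gives the time, the measured TCP pose, the force and the opening at its end, in the units of the state.
- r.sense(): the state, without advancing time (a new reading comes with each control period).
- vision.read_camera(name): name is "scene" or "top" or "wrist"; returns a dict with "pixels" (480x640x3 uint8, red, green, blue), "z_map" (480x640 float32, m along the optical axis (not along the pixel's ray), 0 where there is no reading), "intrinsics" (3x3 intrinsics, pixels), "R" (3x3) and "t" (3): a world point X has camera coordinates R X + t. Camera axes: x right, y down, z forward; pixel columns grow to the right and rows downward; lengths in m; the calibration is good to about 2 mm. A picture is of the moment at which its call begins.
- r.hand_in(): hands the job in, once; it reports no verdict.
The state is a dict: "clock": time; "qpos": joint angles; "qvel": joint speeds; "effort": joint torques, N m; "eef_pos": TCP position; "ee_rot": TCP orientation; "force": force on the tool from outside, world axes, zero at the start; "moment": the same for the moment, N m; "gripper_width": finger opening in m.
Only numpy, scipy, OpenCV 4.12 (cv2) and the standard library are available. Lean on these libraries where they do the work, as an engineer would, in place of code of your own. Each camera call takes 0.05 s, during which the arm holds its last target.

## Working session

There is one attempt and no reset: what is moved stays moved. The work goes in short steps, Python scripts to look and compute and a tool call to move; the robot and the scene stay as the last step left them, time stands still between calls to the robot, and variables do not carry over. Pictures are saved under pics/ and viewed, and the job is handed in when it is done.

Besides the shell and the picture viewer there is one more tool, called after ">>>" in YAML: its name, and indented under it one key for each argument. arm_command: Moves the arm, as the interface text tells. Its arguments: {"type":"object","properties":{"linear":{"type":"array"},"twist":{"type":"array"},"claw":{"type":"array"},"force":{"type":"number"}},"required":["linear","twist","claw"]}

```bash
mkdir -p pics; ls; python3 - <<'E'
from plant import r, vision
import cv2, numpy as np, pickle
s=r.sense(); print({k:np.round(v,3).tolist() for k,v in s.items()})
for n in ("scene","top"):
    c=vision.read_camera(n); pickle.dump(c,open(f'pics/{n}0.pkl','wb'))
    cv2.imwrite(f'pics/{n}0.png',c['pixels'][:,:,::-1]); print(n,c['intrinsics'],c['R'],c['t'])
E
```

```text
pics
{'clock': 0.0, 'qpos': [-1.403, 0.351, 1.652, -0.0, 1.139, -0.085], 'qvel': [-0.0, -0.0, -0.001, -0.002, 0.002, 0.001], 'effort': [-0.0, -50.611, -29.141, -0.0, 0.005, 0.0], 'eef_pos': [0.138, -0.532, 0.222], 'ee_rot': [[0.968, 0.25, -0.0], [0.25, -0.968, 0.001], [0.0, -0.001, -1.0]], 'force': [-0.181, 0.407, 0.527], 'moment': [-0.023, 0.042, -0.02], 'gripper_width': 0.085}
scene [[543.17502598   0.         323.35962018]
 [  0.         543.17502598 236.27185344]
 [  0.           0.           1.        ]] [[-0.87252956 -0.48854372 -0.00414651]
 [-0.36132603  0.6509873  -0.66757699]
 [ 0.32883987 -0.58098242 -0.74452923]] [0.47321976 0.20173644 1.03557169]
top [[573.85297884   0.         326.39871667]
 [  0.         573.85297884 238.91285955]
 [  0.           0.           1.        ]] [[-0.01454802 -0.99986097 -0.00814778]
 [-0.99882581  0.01490859 -0.0460949 ]
 [ 0.04620996  0.00746762 -0.99890384]] [0.06862031 0.52144003 1.03718736]
```

View pics/scene0.png

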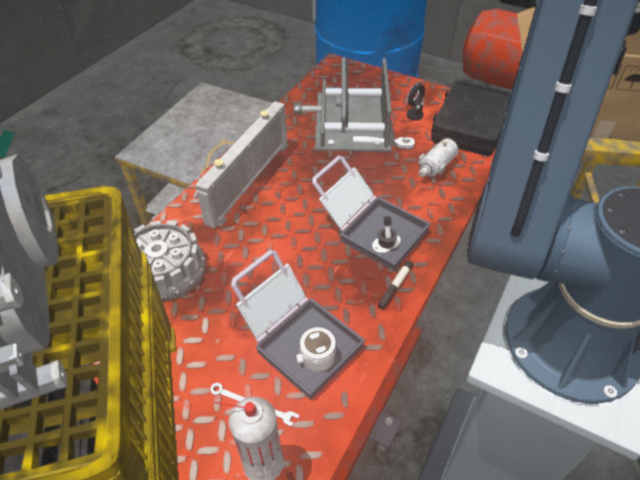

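View pics/top0.png

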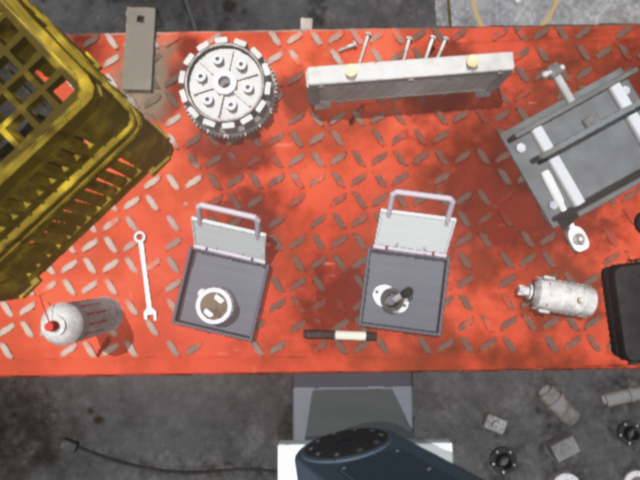

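```bash
python3 - <<'E'
import cv2
t=cv2.imread('pics/top0.png'); s=cv2.imread('pics/scene0.png')
a=cv2.resize(t[190:350,160:280],None,fx=3.5,fy=3.5,interpolation=3)
b=cv2.resize(t[180:340,350:460],None,fx=3.5,fy=3.5,interpolation=3)
b=cv2.resize(b,(370,560))
cv2.imwrite('pics/c1.png',cv2.hconcat([a,b]))
cv2.imwrite('pics/c2.png',cv2.resize(s[235:400,220:370],None,fx=3.6,fy=3.6,interpolation=3))
E
```

```text
(no output)
```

View pics/c1.png

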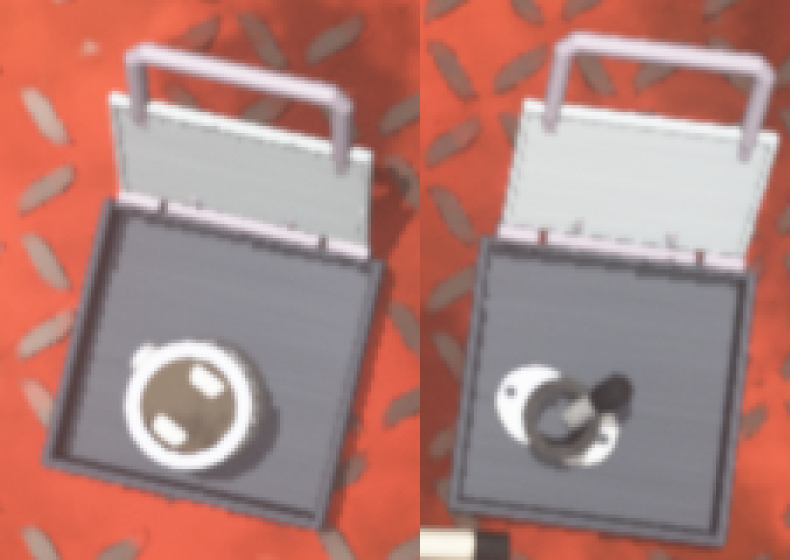

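View pics/c2.png

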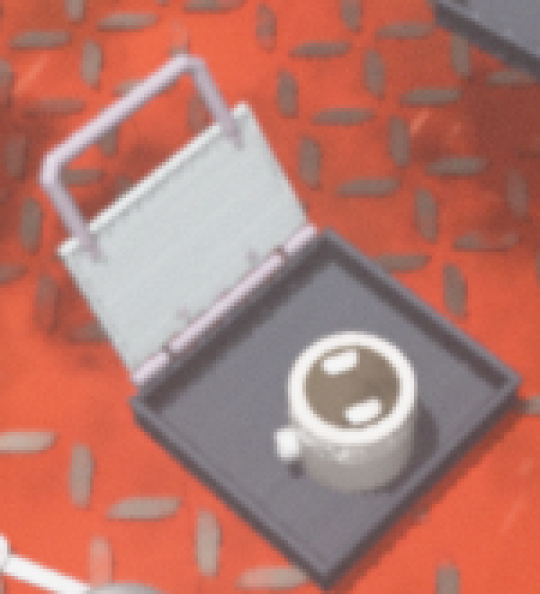

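```bash
cat > h.py <<'E'
import numpy as np,cv2,pickle
def P(c): return c['intrinsics']@np.c_[c['R'],c['t']]
def tri(c1,p1,c2,p2):
    X=cv2.triangulatePoints(P(c1),P(c2),np.float64(p1).reshape(2,1),np.float64(p2).reshape(2,1)).ravel();X=X[:3]/X[3]
    e=[]
    for c,p in((c1,p1),(c2,p2)):
        q=P(c)@np.r_[X,1];e.append(q[:2]/q[2]-p)
    return X,np.round(np.r_[e[0],e[1]],1)
def back(c,p,half=0):
    u,v=int(round(p[0])),int(round(p[1]));z=c['z_map'][v,u]
    return c['R'].T@(z*np.linalg.inv(c['intrinsics'])@[p[0],p[1],1]-c['t'])
E
python3 - <<'E'
from h import *
t=pickle.load(open('pics/top0.pkl','rb'));s=pickle.load(open('pics/scene0.pkl','rb'))
pts={'barL':((198.6,204.3),(233.3,282.2)),'barR':((258.6,217.1),(272.2,252.5)),'hL':((194.3,247.1),(258,340)),'hR':((265.1,262),(307.5,299.4))}
for k,(a,b) in pts.items():
    X,e=tri(t,a,s,b);print(k,X.round(4),e,back(t,a).round(3),back(s,b).round(3))
# panel plane points from depth
for p in [(200,235),(255,250),(230,240),(225,230)]:print('panel',p,back(t,p).round(4))
for p in [(200,260),(255,275),(190,318),(240,325),(216,262)]:print('floor',p,back(t,p).round(4))
for p in [(174,322),(251,339),(268,263),(191,248)]:print('wall',p,back(t,p).round(4))
print('piston top',back(t,(215,306)).round(3),back(t,(198,300)).round(3),back(t,(232,306)).round(3))
E
```

```text
barL [0.5768 0.2681 0.1281] [ 0.  0. -0. -0.] [0.474 0.053 1.061] [0.574 0.271 0.133]
barR [0.5556 0.1713 0.1224] [-0.3 -0.5  0.5  0.1] [0.554 0.17  0.131] [0.55  0.18  0.134]
hL [0.5116 0.2997 0.0289] [-0.4 -0.7  0.8  0.1] [0.51  0.299 0.029] [0.513 0.301 0.03 ]
hR [0.4818 0.1724 0.022 ] [ 0.  0. -0. -0.] [0.482 0.172 0.027] [ 0.491  0.158 -0.003]
panel (200, 235) [0.5304 0.2819 0.0587]
panel (255, 250) [0.5029 0.1868 0.0505]
panel (230, 240) [0.5205 0.228  0.0663]
panel (225, 230) [0.5368 0.2331 0.085 ]
floor (200, 260) [0.4874 0.2953 0.0009]
floor (255, 275) [0.4582 0.1936 0.0016]
floor (190, 318) [0.3812 0.3136 0.0034]
floor (240, 325) [0.3672 0.2217 0.0039]
floor (216, 262) [0.4832 0.2655 0.0017]
wall (174, 322) [0.3763 0.3372 0.0247]
wall (251, 339) [0.344  0.1988 0.0244]
wall (268, 263) [ 0.48    0.1697 -0.001 ]
wall (191, 248) [0.509  0.3059 0.0252]
piston top [0.406 0.257 0.056] [0.417 0.287 0.053] [0.405 0.229 0.044]
```

>>> arm_command:
  linear:
    - [2.1,3.8,0.3]
    - [2.1,3.8,0.3]
    - [2.1,3.8,0.3]
    - [2.1,3.8,0.3]
    - [2.1,3.8,0.3]
    - [2.1,3.8,0.3]
    - [2.1,3.8,0.3]
    - [2.1,3.8,0.3]
    - [2.1,3.8,0.3]
    - [2.1,3.8,0.3]
    - [2.1,3.8,0.3]
    - [2.1,3.8,0.3]
    - [2.1,3.8,0.3]
    - [2.1,3.8,0.3]
    - [2.1,3.8,0.3]
    - [2.1,3.8,0.3]
    - [2.1,3.8,0.3]
    - [2.1,3.8,0.3]
    - [2.1,3.8,0.3]
    - [2.1,3.8,0.3]
  twist:
    - [0,0,0.055]
    - [0,0,0.055]
    - [0,0,0.055]
    - [0,0,0.055]
    - [0,0,0.055]
    - [0,0,0.055]
    - [0,0,0.055]
    - [0,0,0.055]
    - [0,0,0.055]
    - [0,0,0.055]
    - [0,0,0.055]
    - [0,0,0.055]
    - [0,0,0.055]
    - [0,0,0.055]
    - [0,0,0.055]
    - [0,0,0.055]
    - [0,0,0.055]
    - [0,0,0.055]
    - [0,0,0.055]
    - [0,0,0.055]
  claw: [60,60,60,60,60,60,60,60,60,60,60,60,60,60,60,60,60,60,60,60]

```text
clock: 2.1
eef_pos: [0.558, 0.2293, 0.2822]
ee_rot: [[0.214, 0.977, -0.001], [0.977, -0.214, -0.0], [-0.0, -0.001, -1.0]]
force: [-0.4, -0.1, -0.2]
gripper_width: 0.0512
```

```bash
python3 - <<'E'
from plant import r, vision
import cv2,pickle
for n in ("wrist","scene"):
    c=vision.read_camera(n); pickle.dump(c,open(f'pics/{n}1.pkl','wb'))
    cv2.imwrite(f'pics/{n}1.png',c['pixels'][:,:,::-1])
E
```

```text
(no output)
```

View pics/wrist1.png

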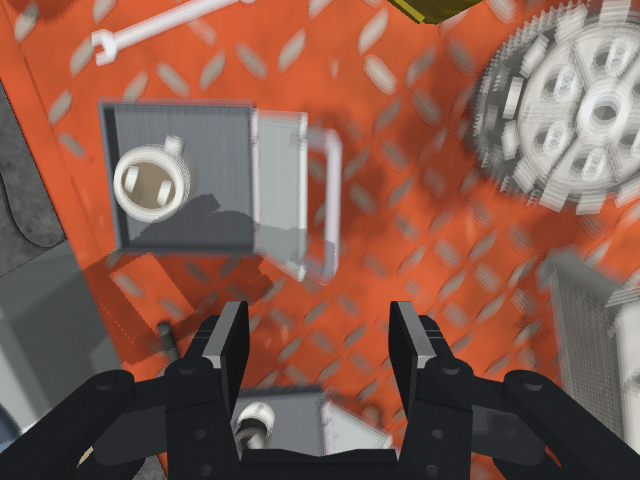

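View pics/scene1.png

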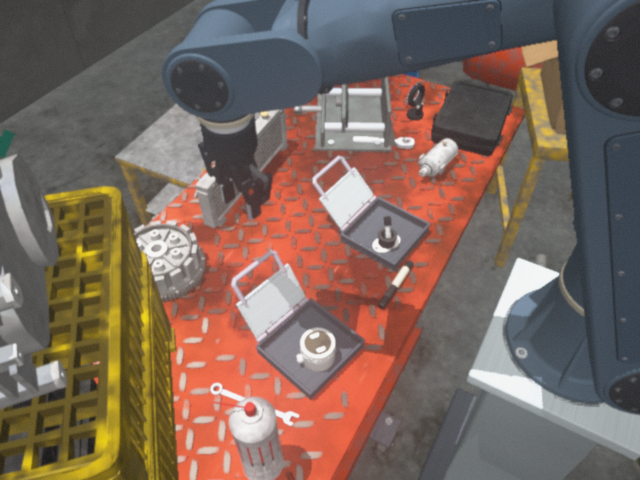

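```bash
python3 - <<'E'
from plant import r, vision
from h import *
print(r.sense()['eef_pos'],r.sense()['clock'])
c=vision.read_camera("wrist"); pickle.dump(c,open('pics/wrist2.pkl','wb'))
im=c['pixels'][:,:,::-1].copy()
for X in [(.5768,.2681,.1281),(.5556,.1713,.1224),(.5116,.2997,.0289),(.4818,.1724,.022),(.566,.220,.125)]:
    q=P(c)@np.r_[X,1];q=q[:2]/q[2];print(q.round(1)); cv2.circle(im,tuple(int(v) for v in q.round()),2,(0,0,255),-1)
p=r.sense()['eef_pos']+r.sense()['ee_rot'][:,2]*.006
q=P(c)@np.r_[p,1];print('grasp',q[:2]/q[2])
cv2.imwrite('pics/w2.png',im[60:360,80:400]);cv2.imwrite('pics/w2.png',cv2.resize(im[60:340,80:440],None,fx=2.1,fy=2.1,interpolation=3))
E
```

```text
[0.55866924 0.23113801 0.28162279] 2.2
[332.9 156.7]
[331.1 282.5]
[252.8 124.3]
[257.6 255.8]
[331.6 222.7]
grasp [317.89521552 306.28138737]
```

View pics/w2.png

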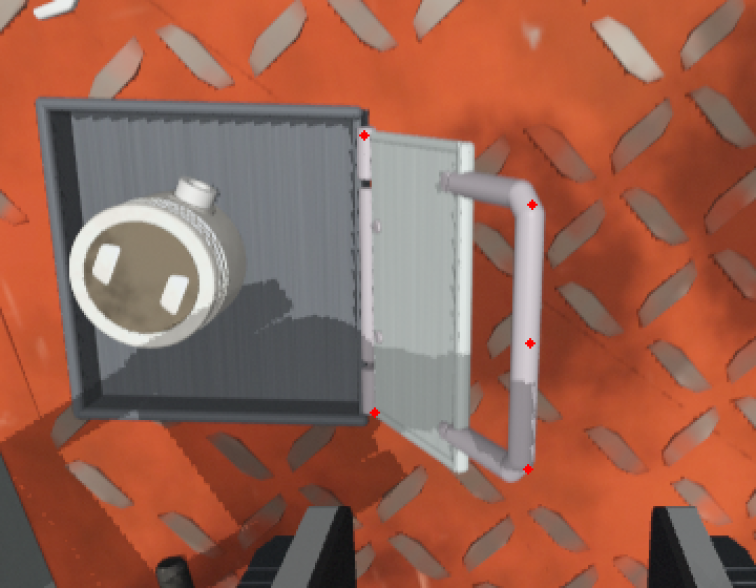

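>>> arm_command:
  linear:
    - [0.65,-1.1,0]
    - [0,0,-2]
    - [0,0,-3]
    - [0,0,-3]
    - [0,0,-2.5]
    - [0,0,-2]
    - [0,0,-1.5]
    - [0,0,-1]
    - [0,0,0]
  twist:
    - [0,0,0.02]
    - [0,0,0]
    - [0,0,0]
    - [0,0,0]
    - [0,0,0]
    - [0,0,0]
    - [0,0,0]
    - [0,0,0]
    - [0,0,0]
  claw: [60,60,60,60,60,60,60,60,60]

```text
clock: 3.15
eef_pos: [0.5635, 0.216, 0.1316]
ee_rot: [[0.197, 0.98, -0.002], [0.98, -0.197, -0.001], [-0.001, -0.002, -1.0]]
force: [0.4, 0.5, 0.9]
gripper_width: 0.0514
```

```bash
python3 - <<'E'
from plant import r, vision
from h import *
for n in ("wrist","scene"):
    c=vision.read_camera(n); pickle.dump(c,open(f'pics/{n}3.pkl','wb'))
    cv2.imwrite(f'pics/{n}3.png',c['pixels'][:,:,::-1])
s=cv2.imread('pics/scene3.png');w=cv2.imread('pics/wrist3.png')
cv2.imwrite('pics/c3.png',cv2.hconcat([cv2.resize(s[200:360,200:360],(400,400)),cv2.resize(w[100:420,160:480],(400,400))]))
E
```

```text
(no output)
```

View pics/c3.png

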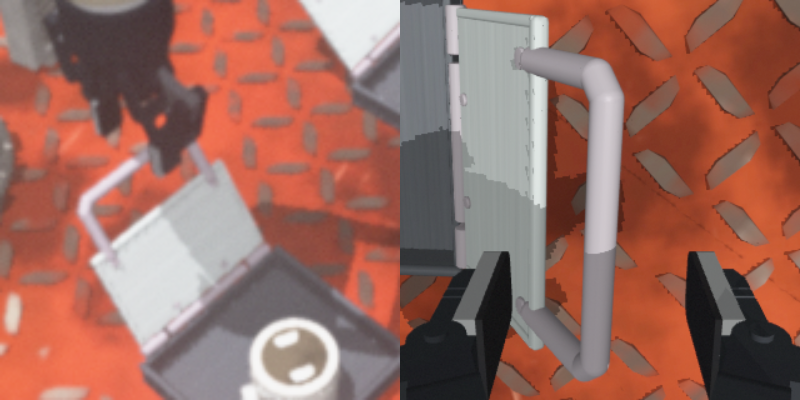

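```bash
python3 - <<'E'
from plant import r, vision
from h import *
c=pickle.load(open('pics/wrist3.pkl','rb'));print(r.sense()['eef_pos'],r.sense()['clock'], c['R'],-c['R'].T@c['t'])
f=lambda X:(lambda q:((q[:2]/q[2]-[160,100])*1.25+[400,0]).round(0))(P(c)@np.r_[X,1])
for X in [(.5768,.2681,.1281),(.553,.1713,.1224),(.565,.220,.125)]: print(f(X))
s=r.sense();p=np.array(s['eef_pos']);R=np.array(s['ee_rot'])
for d in ([0,0,.006],[0,0,.025],[0.011,0,.025],[-.011,0,.025]): print('g',f(p+R@d))
t=pickle.load(open('pics/top0.pkl','rb'));w=pickle.load(open('pics/wrist2.pkl','rb'))
a=lambda u,v:(u/2.1+80,v/2.1+60)
print(tri(t,(198.6,204.3),w,a(528,200)),tri(t,(258.6,217.1),w,a(520,467)))
E
```

```text
[0.56439005 0.21644677 0.1331641 ] 3.25 [[ 0.98035098 -0.19725462 -0.00160562]
 [-0.18738558 -0.93378348  0.30485251]
 [-0.06163287 -0.29856159 -0.95239822]] [0.57902734 0.29255173 0.2826826 ]
[608.  88.]
[594. 365.]
[601. 240.]
g [601. 253.]
g [601. 229.]
g [601. 200.]
g [601. 257.]
(array([0.57667459, 0.26880101, 0.12551698]), array([-0.1,  0.2,  1. ,  0.1])) (array([0.55415137, 0.17117719, 0.12139535]), array([-0.1,  0.4,  1.7,  0.1]))
```

>>> arm_command:
  linear:
    - [0.1,0.5,-0.2]
    - [0,0,0]
    - [0,0,0]
    - [0,0,0]
    - [0,0,0]
    - [0,0,0]
    - [0,0,0]
  twist:
    - [0,0,-0.04]
    - [0,0,0]
    - [0,0,0]
    - [0,0,0]
    - [0,0,0]
    - [0,0,0]
    - [0,0,0]
  claw: [60,30,10,8,8,8,8]
  force: 25

```text
clock: 3.95
eef_pos: [0.5651, 0.2215, 0.1305]
ee_rot: [[0.236, 0.972, 0.0], [0.972, -0.236, -0.0], [-0.0, 0.0, -1.0]]
force: [-0.2, 0.2, -0.6]
gripper_width: 0.0069
```

```bash
python3 - <<'E'
from plant import r, vision
from h import *
for n in ("wrist","scene"):
    c=vision.read_camera(n); pickle.dump(c,open(f'pics/{n}4.pkl','wb'))
    cv2.imwrite(f'pics/{n}4.png',c['pixels'][:,:,::-1])
s=cv2.imread('pics/scene4.png');w=cv2.imread('pics/wrist4.png')
cv2.imwrite('pics/c4.png',cv2.hconcat([cv2.resize(s[200:360,200:360],(400,400)),cv2.resize(w[100:420,160:480],(400,400))]))
E
```

```text
(no output)
```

View pics/c4.png

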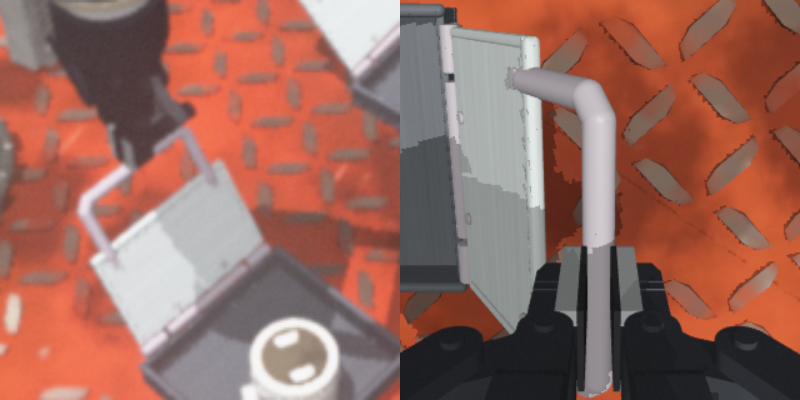

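```bash
python3 - <<'E'
from plant import r
from h import *
c=pickle.load(open('pics/wrist4.pkl','rb'))
for (u,v) in [(598,200),(598,240),(598,280),(598,320),(598,360),(598,385),(575,260),(575,290),(575,305),(620,260),(620,290),(645,290),(640,275)]:
    p=((u-400)/1.25+160,v/1.25+100); print((u,v),back(c,p).round(4))
w=cv2.imread('pics/wrist4.png');cv2.imwrite('pics/c5.png',cv2.resize(w[270:420,260:420],None,fx=4.5,fy=4,interpolation=3))
print(r.sense()['eef_pos'],r.sense()['force'],r.sense()['gripper_width'])
E
```

```text
(598, 200) [0.5702 0.2437 0.1369]
(598, 240) [0.5674 0.2318 0.1378]
(598, 280) [0.5641 0.2183 0.1367]
(598, 320) [0.5609 0.2053 0.1377]
(598, 360) [0.5833 0.2972 0.2817]
(598, 385) [0.5551 0.1813 0.1373]
(575, 260) [0.5615 0.2339 0.1519]
(575, 290) [0.5621 0.2336 0.1673]
(575, 305) [0.5624 0.2337 0.1743]
(620, 260) [0.5732 0.2307 0.1512]
(620, 290) [0.5727 0.231  0.1671]
(645, 290) [0.5783 0.2253 0.16  ]
(640, 275) [0.5776 0.2259 0.1528]
[0.5650804  0.22148286 0.13049938] [-0.34217074  0.77387577 -0.45667645] 0.0064282354663192775
```

View pics/c5.png

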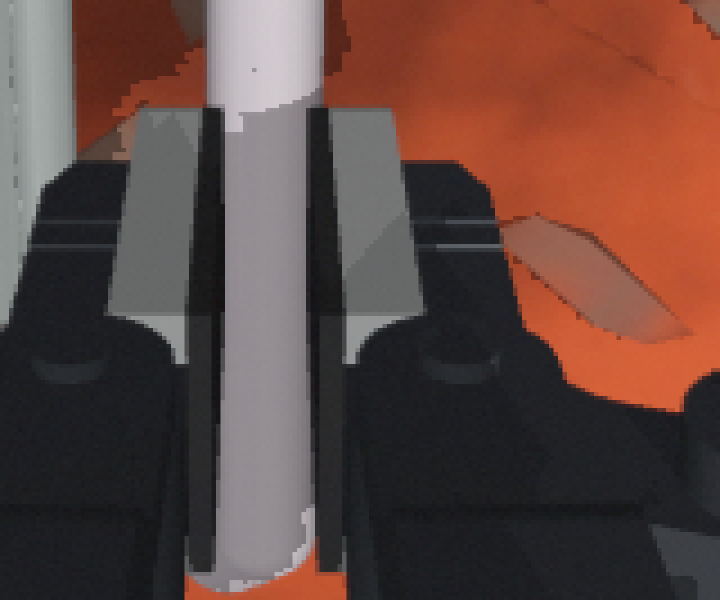

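```bash
python3 - <<'E'
from h import *
s=pickle.load(open('pics/scene4.pkl','rb'));im=s['pixels'][:,:,::-1]
cv2.imwrite('pics/c6.png',cv2.resize(im[215:315,215:315],None,fx=6,fy=6,interpolation=3))
Z=s['z_map'];K=np.linalg.inv(s['intrinsics'])
v,u=np.mgrid[230:300,225:300]
X=(np.stack([u,v,np.ones_like(u)],-1)@K.T*Z[230:300,225:300,None]-s['t'])@s['R']
# dark pixels
g=im[230:300,225:300].max(-1)
m=(g<75)&(X[...,2]>.09)&(abs(X[...,0]-.565)<.06)&(abs(X[...,1]-.22)<.06)
o=np.argsort(X[m][:,2])[:12]
print(np.c_[X[m][o].round(3),u[m][o],v[m][o]])
E
```

```text
[[5.78e-01 2.33e-01 2.15e-01 2.38e+02 2.37e+02]
 [5.73e-01 2.30e-01 2.20e-01 2.41e+02 2.35e+02]
 [5.75e-01 2.35e-01 2.31e-01 2.38e+02 2.32e+02]
 [5.75e-01 2.29e-01 2.31e-01 2.40e+02 2.30e+02]
 [5.71e-01 2.31e-01 2.31e-01 2.41e+02 2.31e+02]
 [5.47e-01 2.36e-01 2.32e-01 2.51e+02 2.38e+02]
 [5.76e-01 2.38e-01 2.33e-01 2.36e+02 2.32e+02]
 [5.49e-01 2.36e-01 2.36e-01 2.50e+02 2.36e+02]
 [5.76e-01 2.37e-01 2.37e-01 2.36e+02 2.30e+02]
 [5.65e-01 2.33e-01 2.39e-01 2.43e+02 2.30e+02]
 [5.60e-01 2.42e-01 2.44e-01 2.42e+02 2.33e+02]]
```

View pics/c6.png

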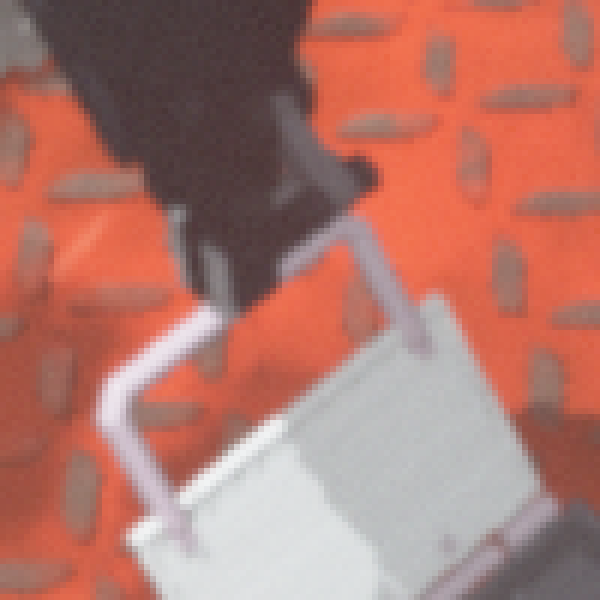

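```bash
python3 - <<'E'
from h import *
s=pickle.load(open('pics/scene4.pkl','rb'))
e=np.array([.972,-.236,0]);a=np.array([.236,.972,0]);T=np.array([.5651,.2215,0])
C=-s['R'].T@s['t']
for p in [(254.2,267),(250,266),(253,267)]:
    d=s['R'].T@np.linalg.inv(s['intrinsics'])@[*p,1]
    for off in (-.003,-.006,-.012):
        k=((T+off*e-C)@e)/(d@e);X=C+k*d;print(p,off,X.round(4),'along bar',((X-T)@a).round(4))
w=pickle.load(open('pics/wrist4.pkl','rb'))
q=lambda X:P(w)@np.r_[X,1]
for z in (.105,.115,.125,.135,.145):
    X=T+a*.011+e*.006;X[2]=z;y=q(X);y=y[:2]/y[2];print(z,((y-[260,270])*[4.5,4]).round(0))
t=np.array(w['t']);R=w['R'];print('cam in tool', np.array([a,e,[0,0,-1]])@(-R.T@t-np.array([.5651,.2215,.1305])))
w=pickle.load(open('pics/wrist2.pkl','rb'));print(-w['R'].T@w['t'])
E
```

```text
(254.2, 267) -0.003 [0.5622 0.2224 0.1306] along bar 0.0002
(254.2, 267) -0.006 [0.5598 0.2252 0.1351] along bar 0.0024
(254.2, 267) -0.012 [0.555  0.2308 0.1441] along bar 0.0066
(250, 266) -0.003 [0.5643 0.231  0.1415] along bar 0.009
(250, 266) -0.006 [0.5619 0.2337 0.1459] along bar 0.0111
(250, 266) -0.012 [0.557  0.2391 0.1548] along bar 0.0152
(253, 267) -0.003 [0.5629 0.225  0.133 ] along bar 0.0029
(253, 267) -0.006 [0.5604 0.2278 0.1375] along bar 0.005
(253, 267) -0.012 [0.5556 0.2333 0.1464] along bar 0.0092
0.105 [326. -43.]
0.115 [330.  -9.]
0.125 [333.  28.]
0.135 [338.  70.]
0.145 [342. 118.]
cam in tool [ 0.07791924 -0.00018928 -0.15120427]
[0.57504212 0.30725801 0.43281817]
```

>>> arm_command:
  linear:
    - [0,0,0]
    - [0,0,0]
    - [0,0,0]
    - [0,0,-1]
    - [0,0,-1]
    - [0,0,0]
  twist:
    - [0,0,0]
    - [0,0,0]
    - [0,0,0]
    - [0,0,0]
    - [0,0,0]
    - [0,0,0]
  claw: [38,38,38,38,38,38]

```text
clock: 4.65
eef_pos: [0.5641, 0.2212, 0.1084]
ee_rot: [[0.236, 0.972, -0.003], [0.972, -0.236, -0.001], [-0.002, -0.003, -1.0]]
force: [-0.1, 0.2, 0.4]
gripper_width: 0.0323
```

```bash
cat > look.py <<'E'
import sys
from plant import r, vision
from h import *
k=sys.argv[1]
for n in ("wrist","scene"):
    c=vision.read_camera(n); pickle.dump(c,open(f'pics/{n}{k}.pkl','wb'))
    cv2.imwrite(f'pics/{n}{k}.png',c['pixels'][:,:,::-1])
s=cv2.imread(f'pics/scene{k}.png');w=cv2.imread(f'pics/wrist{k}.png')
cv2.imwrite(f'pics/d{k}.png',cv2.hconcat([cv2.resize(s[210:330,210:330],(400,400),interpolation=3),cv2.resize(w[100:420,160:480],(400,400))]))
print(r.sense()['clock'],r.sense()['eef_pos'],r.sense()['force'],r.sense()['gripper_width'])
E
python3 look.py 7
```

```text
4.75 [0.56488489 0.22143032 0.10995942] [0.38136102 0.29441531 0.26063658] 0.032874699250725586
```

View pics/d7.png

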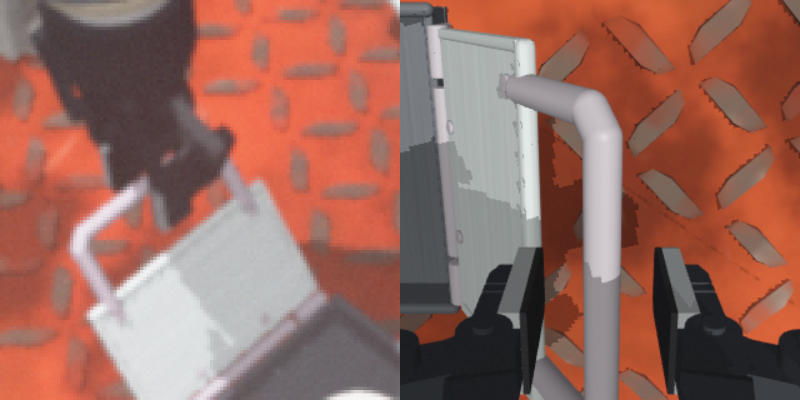

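>>> arm_command:
  linear:
    - [0,0,-0.6]
    - [0,0,-0.6]
    - [0,0,0]
    - [0,0,0]
    - [0,0,0]
    - [0,0,0]
    - [0,0,0]
  twist:
    - [0,0,0]
    - [0,0,0]
    - [0,0,0]
    - [0,0,0]
    - [0,0,0]
    - [0,0,0]
    - [0,0,0]
  claw: [38,38,38,20,5,5,5]
  force: 25

```text
clock: 5.45
eef_pos: [0.5651, 0.2215, 0.0986]
ee_rot: [[0.236, 0.972, 0.0], [0.972, -0.236, 0.0], [0.0, 0.0, -1.0]]
force: [0.5, 0.3, -0.4]
gripper_width: 0.0091
```

```bash
python3 look.py 8
```

```text
5.55 [0.56513042 0.22153468 0.09857358] [ 0.29632654 -0.060038   -0.65367141] 0.008973685733078184
```

View pics/d8.png

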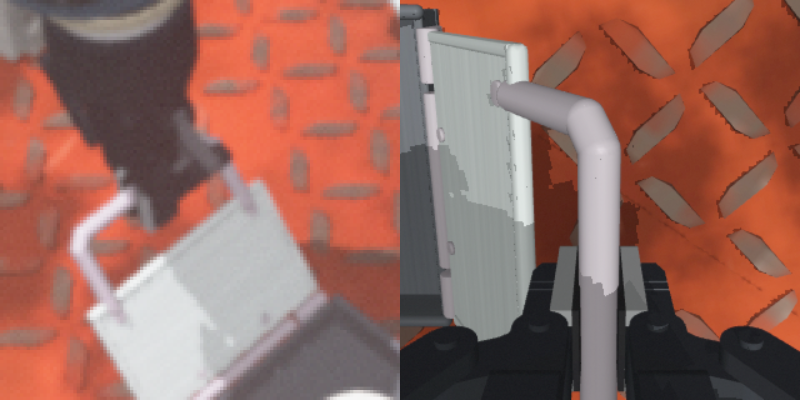

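>>> arm_command:
  linear:
    - [-0.4,0.1,0.28]
    - [-0.41,0.1,0.28]
    - [-0.42,0.1,0.25]
    - [-0.43,0.11,0.25]
    - [-0.43,0.1,0.22]
    - [-0.44,0.11,0.21]
    - [-0.45,0.11,0.18]
    - [-0.46,0.11,0.17]
    - [0,0,0]
  twist:
    - [0,0,0]
    - [0,0,0]
    - [0,0,0]
    - [0,0,0]
    - [0,0,0]
    - [0,0,0]
    - [0,0,0]
    - [0,0,0]
    - [0,0,0]
  claw: [5,5,5,5,5,5,5,5,5]

```text
clock: 6.45
eef_pos: [0.5295, 0.2301, 0.1166]
ee_rot: [[0.236, 0.972, -0.002], [0.972, -0.236, -0.0], [-0.001, -0.002, -1.0]]
force: [-2.7, 3.8, -9.5]
gripper_width: 0.0092
```

```bash
python3 look.py 9
```

```text
6.55 [0.52978632 0.23002843 0.11651525] [ -2.89445233   4.93864677 -10.49407964] 0.00871970507391218
```

View pics/d9.png

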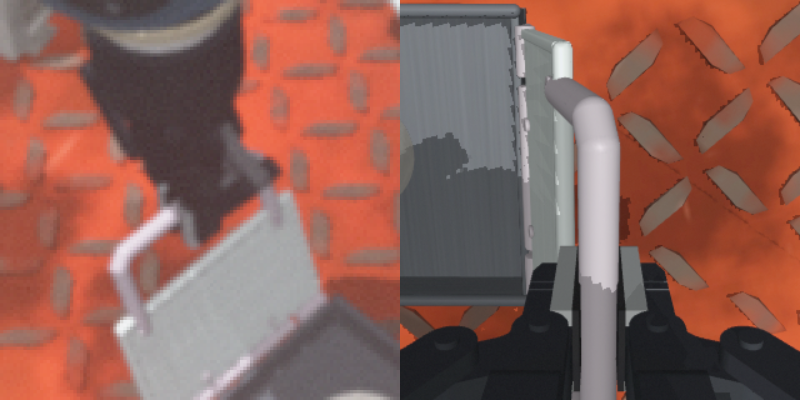

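>>> arm_command:
  linear:
    - [-0.46,0.11,0.1]
    - [-0.46,0.11,0.1]
    - [-0.47,0.11,0.08]
    - [-0.48,0.11,0.08]
    - [-0.48,0.11,0.05]
    - [-0.48,0.11,0.05]
    - [-0.48,0.11,0.02]
    - [-0.48,0.11,0.02]
    - [0,0,0]
  twist:
    - [0,0,0]
    - [0,0,0]
    - [0,0,0]
    - [0,0,0]
    - [0,0,0]
    - [0,0,0]
    - [0,0,0]
    - [0,0,0]
    - [0,0,0]
  claw: [5,5,5,5,5,5,5,5,5]

```text
clock: 7.45
eef_pos: [0.4923, 0.2392, 0.1222]
ee_rot: [[0.236, 0.972, 0.0], [0.972, -0.236, 0.001], [0.001, 0.0, -1.0]]
force: [0.2, 5.2, -8.3]
gripper_width: 0.0091
```

```bash
python3 look.py 10
```

```text
7.55 [0.49239116 0.23917099 0.12225076] [ 0.28033815  6.54159331 -6.96456734] 0.009220249797926941
```

View pics/d10.png

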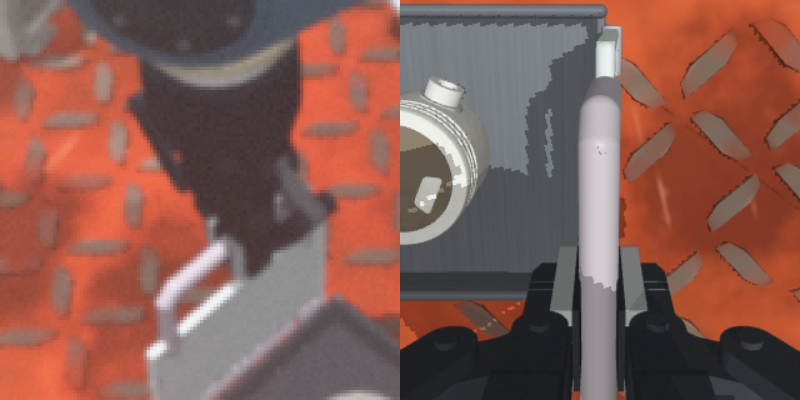

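>>> arm_command:
  linear:
    - [0.3,-0.1,-0.1]
    - [0,0,0]
    - [0,0,0]
    - [0,0,0]
    - [0,0,0]
    - [0,0,0]
    - [0,0,1]
    - [0,0,2]
    - [0,0,3]
    - [0,0,3]
    - [0,0,3]
    - [0,0,3]
    - [0,0,3]
    - [0,0,0]
  twist:
    - [0,0,0]
    - [0,0,0]
    - [0,0,0]
    - [0,0,0]
    - [0,0,0]
    - [0,0,0]
    - [0,0,0]
    - [0,0,0]
    - [0,0,0]
    - [0,0,0]
    - [0,0,0]
    - [0,0,0]
    - [0,0,0]
    - [0,0,0]
  claw: [5,5,40,40,40,40,40,40,40,40,40,40,40,40]

```text
clock: 8.95
eef_pos: [0.497, 0.2381, 0.3057]
ee_rot: [[0.236, 0.972, 0.007], [0.972, -0.236, 0.002], [0.004, 0.006, -1.0]]
force: [-0.1, 0.2, -0.5]
gripper_width: 0.0343
```

```bash
python3 look.py 11; python3 - <<'E'
from plant import vision
from h import *
c=vision.read_camera("top");pickle.dump(c,open('pics/top11.pkl','wb'))
a=c['pixels'][200:350,160:290,::-1]; s=cv2.imread('pics/scene11.png')[220:400,220:370]
cv2.imwrite('pics/e11.png',cv2.hconcat([cv2.resize(a,(400,460),interpolation=3),cv2.resize(s,(390,460),interpolation=3)]))
E
```

```text
9.05 [0.49572239 0.23765576 0.30146786] [-0.55026689 -1.00589273 -0.24047797] 0.03381434480116912
```

View pics/wrist11.png

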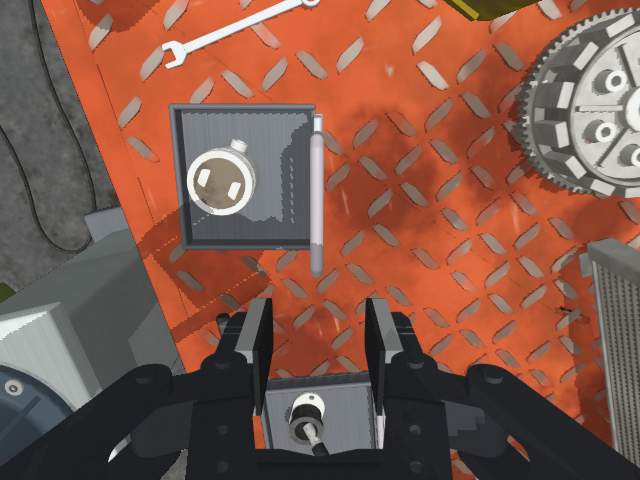

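View pics/e11.png

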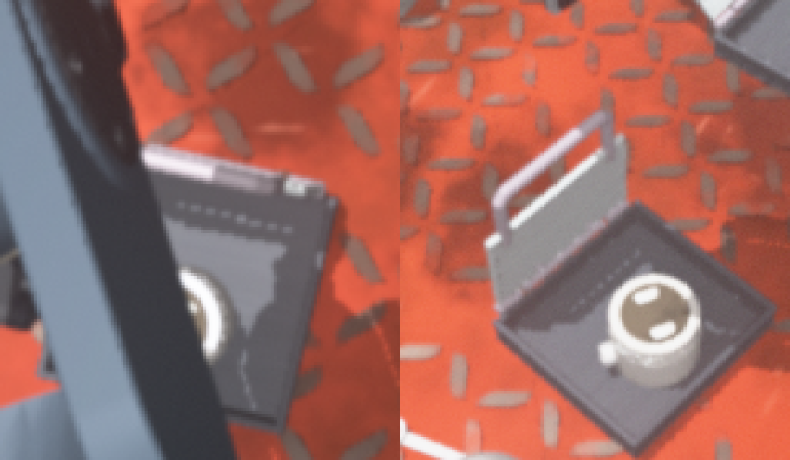

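```bash
python3 - <<'E'
from h import *
w=pickle.load(open('pics/wrist11.pkl','rb'));s=pickle.load(open('pics/scene11.pkl','rb'))
m=np.zeros((480,640),np.uint8)
poly=np.array([[497,250],[618,162],[618,192],[505,290]],float)
poly=np.c_[220+(poly[:,0]-400)/2.6,220+poly[:,1]/2.556].round().astype(np.int32)
cv2.fillPoly(m,[poly],1);v,u=np.nonzero(m);z=s['z_map'][v,u]
X=((np.c_[u,v,np.ones(len(u))]@np.linalg.inv(s['intrinsics']).T)*z[:,None]-s['t'])@s['R']
e=np.array([.972,-.236,0]);h=X@e
ok=abs(h-np.median(h))<.02
p=np.polyfit(X[ok,2],h[ok],1);print(ok.mean(),'dh/dz',p,'theta',np.pi/2-np.arctan(p[0]),X[:,2].min(),X[:,2].max())
n=np.linalg.svd(X[ok]-X[ok].mean(0))[2][2];print(n)
for a,b in [((317,135),(258.5,298.2)),((317,270),(299.6,266.2))]:
    Y,er=tri(w,a,s,b);print(Y,er,Y@e)
# boot bar comparison & piston
s0=pickle.load(open('pics/scene0.pkl','rb'))
d=cv2.absdiff(s0['pixels'],s['pixels'])[150:270,310:440];print('boot diff',d.mean(),d.max())
d=cv2.absdiff(s0['pixels'],s['pixels'])[320:375,290:345];print('piston diff',d.mean(),d.max())
E
```

```text
0.9986301369863013 dh/dz [-0.01925461  0.4274954 ] theta 1.5900485588419113 0.04367224758845541 0.9076502032103729
[ 0.97155081 -0.23603904  0.01935445]
[0.50750174 0.28993008 0.15222269] [-2.4  3.9 -1.1  0.3] 0.42486818889006317
[0.48468528 0.1900455  0.14406332] [-0.2  1.  -0.2  0.2] 0.4262633525853461
boot diff 7.888931623931624 21
piston diff 13.23702479338843 65
```

```bash
python3 - <<'E'
from plant import r
print(r.sense()['qvel'],r.sense()['force']);print(r.hand_in())
E
```

```text
[-0.00080845  0.01431406  0.01244963  0.00153031 -0.00280155  0.00066302] [-0.4454557  -0.05311321  0.86651229]
the job is handed in; nothing more can be done
None
```

The splash guard of the piston's tray (the left one) is raised upright and let go of, and I have handed the job in at about 9 s of the 32 s allowed. I gripped its handle bar, swung it up along its arc, opened the jaws and lifted the gripper well clear.

**Last checks before handing in:**
- **Guard angle:** about 1.59 rad, from a plane fitted to the panel in the scene camera's depth. The allowed range is 1.38 to 1.76. The bar triangulated from two views lies above the hinge line to within about 3 mm, though one bar corner fitted poorly, by up to 4 px.
- **Piston:** its rim is at about the same place in the scene picture as at the start, (318, 342).
- **Other guard:** its part of the picture matches the start, with only noise-level differences. I did not measure its bar's position separately.
- **Robot:** it was touching nothing, with a wrist force of about 1 N.

**What disagreed:** the first grasp closed above the bar. Two cameras showed the fingertips about 14 mm behind the reported TCP, not the stated 25 mm ahead of it. I did not find the cause. I opened the jaws, lowered the gripper about 32 mm and gripped again. This time they stopped on the bar at about 9 mm opening, and the highest wrist force I saw during the raise was about 12 N.

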